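# Take the worn rasp off the multi-tool, thread hand unknown

## Robot

A 7-joint arm with a two-finger parallel gripper is mounted at the origin on a cart in front of the work surface, level with it; the furniture and walls round the work are solid. World frame = base frame: x ahead of the robot, y to its left, z up, the work surface at z = 0. Lengths are in m, angles in degrees, forces in N, time in s.
With the tool pointing down it reaches from about 0.425 to 0.875 m from the base axis. Payload 4.7 kg.
Tool frame: the origin (TCP) lies at the very end of the fingers, on their centre line; the grasp point (between the pads) lies 19 mm behind it (env.grip_point_offset is the distance from the TCP to the grasp point, in m); z points along the fingers, y is the line along which they close (so a half turn about z gives the same grasp; the last joint's range is limited). The gripper opens to 87 mm and grips with 3 to 60 N. Pads are 19 mm wide; open, the fingers measure 117 mm over their backs; the gripper's body (75 mm by 190 mm) begins 51 mm behind the grasp point.
Start: joints at [75.636, 18.392, -4.016, 83.108, 1.295, 78.541, -3.26], TCP at [0.17, -0.627, 0.223] pointing down, gripper open.
Joint ranges: [-163.93, 163.93], [-17.29, 119.83], [-79.2, 71.16], [3.27, 140.29], [-89.18, 269.18], [5.43, 117.66], [-154.24, 154.24]. Speed limits (degrees/s): [147.25, 147.25, 180, 180, 180, 180, 180].

## Interface

Orientations are given as [roll, pitch, yaw] about the fixed x, y, z axes, in that order (R = Rz(yaw) Ry(pitch) Rx(roll)).
In Python, from cell import env gives the robot as it stands.
- The arm moves only by the tool jog_arm, never from a script. Its argument "motion" is a list of rows, each an object of numbers: "x", "y", "z": the shift along the tool's x, y, z in cm; "ax", "ay", "az": the turn, a rotation vector about the tool's x, y, z in degrees. In form: [{"x": .., "y": .., "z": .., "ax": .., "ay": .., "az": ..}, ...]. A call has exactly 5 rows; each row shifts and turns the commanded pose from where the row before left it, along the tool's axes as they then stand; what a row does not reach is not made up. A row lasts 1/10 s, in which the tool goes at most 50 mm and 8.59 degrees, less where a joint would pass 70% of its speed; a pose out of reach is approached as far as the arm can. A call is refused whole if a number of a shift passes 5 or a number of a turn 8.59, either way. A call with a gripper value outside its range is refused whole. "claw" is the gripper command: -1 is shut, 1 is fully open, values between are in proportion, set as the call begins (left out, the last holds). The fingers move at their own pace and stop on an object; "squeeze" is the grip in N (left out, the last holds). Time passes only in rows, so rows that do not move let the fingers close, or fill a call up. It gives the time, the measured TCP pose, the force, the opening and the grip force at its end, in the units of the state.
- env.get_obs(): the state, without advancing time (a new reading comes with each control period).
- env.read_camera(name): name is "scene" or "top" or "wrist"; returns the picture (384x512x3 uint8, red, green, blue); there is no depth.
- env.camera_params(name): a dict with "fx", "fy", "cx", "cy" (pixels), "k1" (the pictures are not rectified: a ray, as slopes to the right and down, at radius r is drawn at 1 + k1 r^2 times it, then the intrinsics apply), "extrinsics" (4x4, takes a point from world to camera coordinates). Camera axes: x right, y up, looking along -z (the intrinsics and any distortion apply to the point x, -y, -z); pixel columns grow to the right and rows downward; lengths in m; the calibration is good to about 2 mm. A picture is of the moment at which its call begins: read the wrist's pose just before it. camera_params takes no time and is no camera call; for the wrist camera it gives the pose at the moment of the call.
- env.sign_off(): hands the job in; it is judged then, once.
The state is a dict: "time_s": time; "qpos": joint angles; "joint_velocities": joint speeds; "effort": joint torques, N m; "tool_pos": TCP position; "tool_rot": TCP orientation; "force": force on the tool from outside, world axes, zero at the start; "wrist_torque": the same for the moment, N m; "grip_width": finger opening in m; "grasp_force": force on a finger pad.
Only numpy, scipy, OpenCV 4.12 (cv2) and the standard library are available. Lean on these libraries where they do the work, as an engineer would, in place of code of your own. Each camera call takes 0.05 s, during which the arm holds its last target. There are 200 camera calls.

## Task

Take the worn rasp off the oscillating multi-tool: nobody knows whether its clamp knob has a left- or a right-hand thread, so feel which way it gives, do not force it, and back it off until the slotted rasp can be drawn out level from under it. Do this without shoving the multi-tool and its stand out of place, then lay the rasp flat, upper side up, in the red tray without dropping it, and leave the other things on the bench where they are.

Things in the scene. Friction and masses are not known exactly. Their poses are not given: they have to be found in the camera images.
- multitool: Battery multi-tool, dark teal and black, strapped upside down in a grey bench stand standing loose on rubber feet (1.9 kg; slides at about 10 N or if twisted hard). Origin: on the spindle axis at table level; z up, +x the way the rasp points, -x along the housing to the battery (ends at 222 mm). Base plate x -195 to 40, y +-58 mm. Housing, head and battery stay below z = 74 mm.
- battery_end (a point): Point on top of the battery at the far end of the multi-tool, 210 mm behind the spindle axis.
- spindle (a point): Centre of the 34 mm steel flange the rasp lies on, on the spindle axis, 76 mm above the table. A stud of 10 mm diameter rises from it through the rasp's slot into the clamp knob.
- knob_mid (a point): Middle of the clamp knob: orange, square with rounded corners, 26 mm across flats, 20 mm high (84.5 to 104.5 mm above the table), over the rasp; flats along and across the tool at the start. It turns but stays at its height and drives a brass stem up or down. Thread hand unmarked, drawn anew each start: one way it gives at about 0.15 N m, after up to 0.05 rad of slack; the other way it is blocked.
- stem_top (a point): Top of the brass stem, 13 mm thick, that stands out of the knob: 108 mm above the table when clamped, as at the start. Its 20 mm foot under the knob sits in the rasp's dished hub and locks the rasp. Turning the knob the way that gives lifts stem and foot 8 mm per full turn, where it stops; with the stem up 3.5 mm (nearly half a turn) or more the rasp is free.
- rasp: Worn rasp on the multi-tool: steel plate 34 mm wide, 5 mm thick, dark grit. Origin: underside, on the spindle axis; z up, +x along the blade, which ends at x = 62 mm and can be taken across its width from x = 18. Rim round the hub (x -14 to 15.5) 2.5 mm higher. Stud slot opens at x = -14: with the stem up it draws off level along its +x, clear after 25 mm. 0.08 kg, balanced near x = 10 mm.
- tray: Red sheet-steel parts tray with black liner, fixed: 150 x 190 mm outside (x, y), walls 3 mm thick and 24 mm high, floor 3.5 mm above the table. Origin: centre of its underside.
- glue_bottle: Brown dropper bottle with black teat, 34 mm diameter, 102 mm high, standing. Origin: centre of its underside. A bystander.
- tape_measure: Yellow tape measure, 32 x 78 x 62 mm. Origin: centre of its underside. A bystander.
- screwdriver_red: Red-handled screwdriver, 206 mm, lying. A bystander.
- marker: Green and white marker pen, 135 mm, lying. A bystander.
- saw_blade: Fresh saw blade for the same tool, 34 mm wide, 82 mm long, lying flat on the table. A bystander.
Things that resemble listed ones, but are neither listed nor needed, are in the scene too. What is shaped like the rasp but purple is not meant.

How it is judged (in metres and radians):
On the way, in this order (a step that is already met when the one before it is completed fails the run):
1. the clamp is backed off (stem up by at least 3.2 mm) while the rasp is still on the spindle (z of stem_top in the frame of multitool above 0.1112 m and horizontal distance between rasp and multitool below 0.008 m), for 0.2 s.
2. the rasp is drawn clear of the spindle (horizontal distance between rasp and multitool above 0.03 m), for 0.1 s.
At the end, for the whole second after the job is handed in: The rasp lies flat (within about 7 degrees, upper side up) and at rest on the floor of the red tray; the multi-tool's spindle is within 25 mm, and its battery end within 40 mm, of where they were (x of rasp in the frame of tray between -0.075 and 0.075 m and y of rasp in the frame of tray between -0.095 and 0.095 m and z of rasp in the frame of tray below 0.012 m and angle between rasp's own z axis and vertical below 0.12 rad and linear speed of rasp below 0.02 m/s and distance of multitool from where it was at the start of the episode below 0.025 m and distance of battery_end from where it was at the start of the episode below 0.04 m); the robot touches nothing.
It fails at once if the multi-tool shoved or twisted out of place (spindle by 25 mm, battery end by 40 mm) or tipped (distance of multitool from where it was at the start of the episode above 0.025 m or distance of battery_end from where it was at the start of the episode above 0.04 m or angle between multitool's own z axis and vertical above 0.12 rad).
It fails at once if the rasp dropped or thrown (faster than 0.7 m/s out of the fingers) (contact force between the fingers and rasp below 0.1 N and linear speed of rasp above 0.7 m/s).
It fails at once if a bystander moved by more than 30 mm or the bottle knocked over (distance of any of glue_bottle, tape_measure, screwdriver_red, marker, saw_blade from where it was at the start of the episode above 0.03 m or angle between glue_bottle's own z axis and vertical above 0.5 rad).
It also fails if it takes over 72 s, if anything falls off the work surface, if the arm or the gripper's body presses on something with over 40 N, if the wrist force passes 120 N, or if a joint passes its speed limit or range.

## Working session

There is one attempt and no reset: what is moved stays moved. The work goes in short steps, Python scripts to look and compute and a tool call to move; the robot and the scene stay as the last step left them, time stands still between calls to the robot, and variables do not carry over. Pictures are saved under pics/ and viewed, at most 10 in all, crops included, and the job is handed in when it is done.

Besides the shell and the picture viewer there is one more tool, called after "Emit:" by a JSON object that holds its "fn" and its "kwargs", one argument or row to a line. jog_arm: Moves the arm, as the interface text tells. Its arguments: {"type":"object","properties":{"motion":{"type":"array"},"claw":{"type":"number"},"squeeze":{"type":"number"}},"required":["motion"]}

```bash
mkdir -p pics; cat > h.py <<'E'
import numpy as np,cv2
from cell import env
def snap(n,f):
    p=env.camera_params(n); im=env.read_camera(n)[:,:,::-1].copy(); cv2.imwrite(f,im); return im,p
def ray(p,u,v):
    E=np.array(p['extrinsics']); x=(u-p['cx'])/p['fx']; y=(v-p['cy'])/p['fy']
    rd=np.hypot(x,y); r=rd
    for _ in range(20): r=rd/(1+p['k1']*r*r)
    s=r/rd if rd>0 else 1
    d=E[:3,:3].T@np.array([x*s,-y*s,-1]); o=-E[:3,:3].T@E[:3,3]; return o,d
def at(p,u,v,z):
    o,d=ray(p,u,v); return np.round(o+d*(z-o[2])/d[2],4)
def proj(p,X):
    E=np.array(p['extrinsics']); c=E[:3,:3]@X+E[:3,3]; x=c[0]/-c[2]; y=-c[1]/-c[2]; k=1+p['k1']*(x*x+y*y)
    return p['cx']+p['fx']*x*k,p['cy']+p['fy']*y*k
E
python3 - <<'E'
from h import *
o=env.get_obs(); print({k:np.round(v,3) for k,v in o.items()})
a,p=snap('top','pics/top.png'); b,q=snap('scene','pics/scene.png')
cv2.imwrite('pics/both.png',np.hstack([cv2.resize(a,(800,600))]))
cv2.imwrite('pics/s.png',cv2.resize(b,(800,600)))
print(p,q)
E
```

```text
{'time_s': np.float64(0.0), 'qpos': array([75.635, 18.437, -4.017, 83.174,  1.296, 78.539, -3.259]), 'joint_velocities': array([ 0.033, -0.057, -0.055,  0.028, -0.008,  0.026,  0.038]), 'effort': array([-0.0000e+00, -4.9129e+01, -4.0400e-01, -3.1253e+01, -6.4000e-02,
        4.4000e-02,  0.0000e+00]), 'tool_pos': array([ 0.17 , -0.627,  0.221]), 'tool_rot': array([-1.79895e+02,  6.00000e-03,  1.51770e+01]), 'force': array([ 0.637, -0.43 ,  0.458]), 'wrist_torque': array([-0.004,  0.013,  0.02 ]), 'grasp_force': np.float64(0.0), 'grip_width': np.float64(0.087)}
{'fx': 429.14445091848813, 'fy': 429.14445091848813, 'cx': 251.68462233365693, 'cy': 188.09088799376786, 'k1': -0.13669329708852845, 'extrinsics': array([[ 0.12386148, -0.99229772,  0.00189128, -0.05632981],
       [ 0.97084018,  0.12157688,  0.20661173, -0.54401353],
       [-0.20525028, -0.0237551 ,  0.97842119, -1.312878  ],
       [ 0.        ,  0.        ,  0.        ,  1.        ]])} {'fx': 408.81708697643035, 'fy': 408.81708697643035, 'cx': 258.76784258816673, 'cy': 186.09198653764585, 'k1': 0.007202201320189745, 'extrinsics': array([[-0.59136748, -0.80609308, -0.02232623,  0.29522381],
       [ 0.49493087, -0.38467201,  0.77914753, -0.3204229 ],
       [-0.63665371,  0.44971257,  0.62644286, -1.26235487],
       [ 0.        ,  0.        ,  0.        ,  1.        ]])}
```

View pics/both.png

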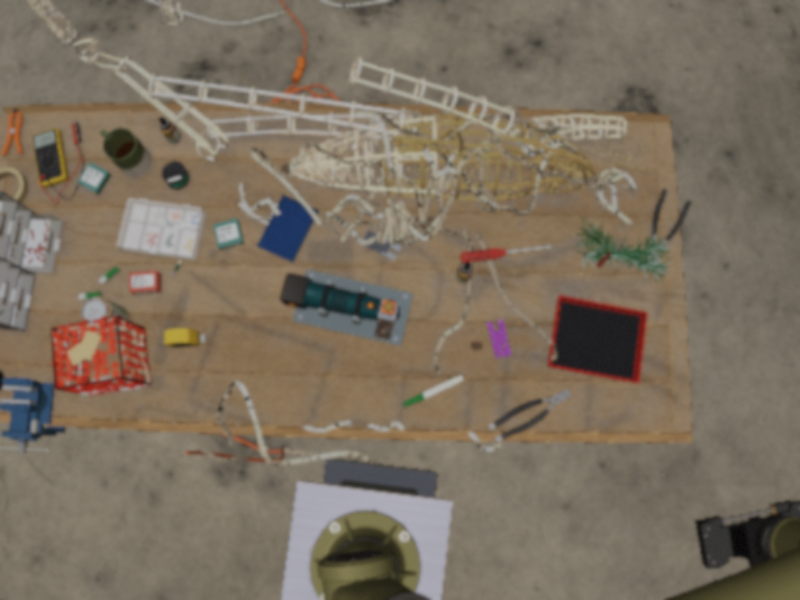

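View pics/s.png

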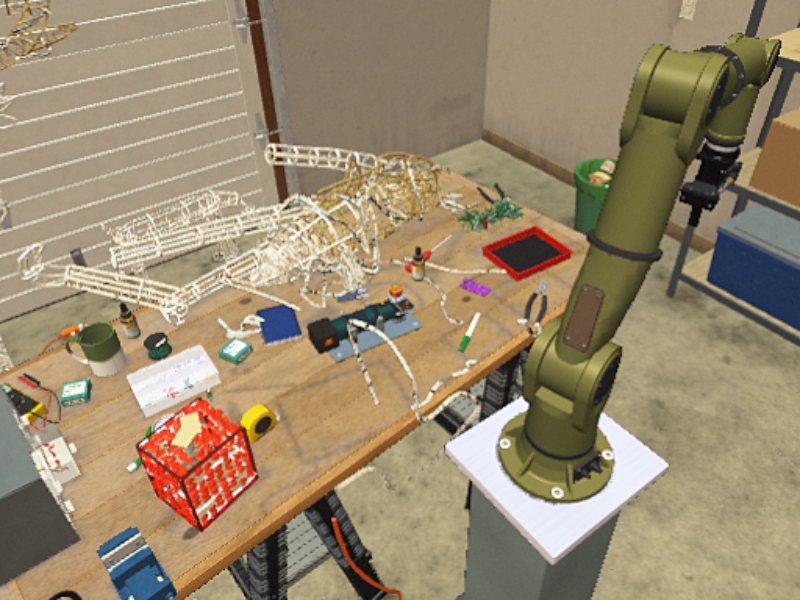

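```bash
python3 - <<'E'
from h import *
a=cv2.imread('pics/top.png'); b=cv2.imread('pics/scene.png')
A=cv2.resize(a[160:230,172:272],(800,560),interpolation=cv2.INTER_CUBIC)
B=cv2.resize(b[170:240,190:290],(800,560),interpolation=cv2.INTER_CUBIC)
cv2.imwrite('pics/c1.png',np.vstack([cv2.resize(A,(430,300)),cv2.resize(B,(430,300))])); 
A=cv2.resize(A,(800,560));cv2.imwrite('pics/c1.png',np.hstack([cv2.resize(a[165:225,175:270],(400,253),interpolation=3),cv2.resize(b[170:230,190:285],(400,253),interpolation=3)]))
cv2.imwrite('pics/c1.png',np.vstack([cv2.resize(a[165:225,175:270],(475,300),interpolation=3),cv2.resize(b[170:230,190:285],(475,300),interpolation=3)]))
p=env.camera_params('top')
for n,u,v,z in [('knob',389,308,.1045),('batt',292,290,.07),('tray c',598,339,.02),('tray corners',557,297,.024),('',645,312,.024),('',640,381,.024),('',549,364,.024),('bottle',464,270,.05),('sd',490,254,.02),('marker',434,390,.01),('tape',182,337,.05),('plate',412,292,.01),('plate',403,343,.01)]:
    print(n,at(p,u*.64,v*.64,z))
E
```

```text
knob [0.5077 0.0152 0.1045]
batt [0.5265 0.2163 0.07  ]
tray c [ 0.5119 -0.426   0.02  ]
tray corners [ 0.59   -0.3311  0.024 ]
 [ 0.5811 -0.5233  0.024 ]
 [ 0.4336 -0.5204  0.024 ]
 [ 0.4467 -0.3253  0.024 ]
bottle [ 0.6167 -0.1275  0.05  ]
sd [ 0.6665 -0.1815  0.02  ]
marker [ 0.3664 -0.0956  0.01  ]
tape [0.4045 0.4311 0.05  ]
plate [ 0.5656 -0.0261  0.01  ]
plate [ 0.4554 -0.0204  0.01  ]
```

View pics/c1.png

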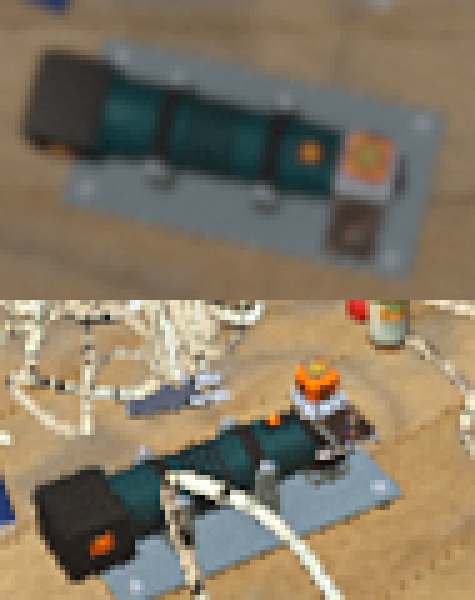

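The top crop (475 px wide) shows the orange knob at about (370,155), with the dark rasp blade pointing image-down to (355,258), roughly world -x and square to the housing. The battery is at the left. The purple plate at (499,338) in the 800 px top view is the decoy. The dark blade under the orange knob is the real rasp, and the wrist camera will confirm it.

```bash
cat >> h.py <<'E'
def plan(wps,start=None):
    """wps: (x,y,z,yaw,nrows) world m/deg, tool down; prints rows in cm/deg"""
    o=env.get_obs(); P=np.array(o['tool_pos']) if start is None else np.array(start[:3]); Y=o['tool_rot'][2] if start is None else start[3]
    for x,y,z,yw,n in wps:
        T=np.array([x,y,z]); d=(T-P)/n; dy=((yw-Y+180)%360-180)/n
        for i in range(n):
            a=np.radians(Y); w=d*100
            print(dict(x=round(w[0]*np.cos(a)+w[1]*np.sin(a),2),y=round(w[0]*np.sin(a)-w[1]*np.cos(a),2),z=round(-w[2],2),az=round(-dy,2)))
            Y+=dy
        P=T
E
python3 - <<'E'
from h import *
p,q=env.camera_params('top'),env.camera_params('scene')
def tri(a,b):
    o1,d1=ray(p,a[0]*.64,a[1]*.64); o2,d2=ray(q,b[0]*.64,b[1]*.64)
    A=np.c_[d1,-d2]; s=np.linalg.lstsq(A,o2-o1,rcond=None)[0]; A1,B1=o1+d1*s[0],o2+d2*s[1]; print(np.round((A1+B1)/2,3),round(np.linalg.norm(A1-B1),3))
tri((389,308),(395,290))
for b in [(357,322),(375,328),(395,350),(410,380),(420,410)]: tri((237,383),b)
tri((552,350),(505,270)); tri((435,368),(462,340))
plan([(.33,-.42,.30,40,6),(.50,-.10,.30,84.7,9),(.508,.016,.24,84.7,5)])
E
```

```text
[0.51  0.016 0.098] 0.002
[0.313 0.246 0.261] 0.013
[0.302 0.235 0.253] 0.048
[0.287 0.228 0.212] 0.093
[0.273 0.229 0.152] 0.135
[0.261 0.235 0.089] 0.169
[ 0.482 -0.328  0.015] 0.01
[ 0.412 -0.103 -0.059] 0.019
{'x': np.float64(3.48), 'y': np.float64(-2.63), 'z': np.float64(-1.31), 'az': np.float64(-4.14)}
{'x': np.float64(3.66), 'y': np.float64(-2.37), 'z': np.float64(-1.31), 'az': np.float64(-4.14)}
{'x': np.float64(3.82), 'y': np.float64(-2.1), 'z': np.float64(-1.31), 'az': np.float64(-4.14)}
{'x': np.float64(3.96), 'y': np.float64(-1.82), 'z': np.float64(-1.31), 'az': np.float64(-4.14)}
{'x': np.float64(4.08), 'y': np.float64(-1.53), 'z': np.float64(-1.31), 'az': np.float64(-4.14)}
{'x': np.float64(4.18), 'y': np.float64(-1.23), 'z': np.float64(-1.31), 'az': np.float64(-4.14)}
{'x': np.float64(3.73), 'y': np.float64(-1.51), 'z': np.float64(-0.0), 'az': np.float64(-4.97)}
{'x': np.float64(3.85), 'y': np.float64(-1.18), 'z': np.float64(-0.0), 'az': np.float64(-4.97)}
{'x': np.float64(3.94), 'y': np.float64(-0.84), 'z': np.float64(-0.0), 'az': np.float64(-4.97)}
{'x': np.float64(4
[... 320 characters left out ...]
.float64(-0.0), 'az': np.float64(-4.97)}
{'x': np.float64(3.93), 'y': np.float64(0.89), 'z': np.float64(-0.0), 'az': np.float64(-4.97)}
{'x': np.float64(3.84), 'y': np.float64(1.22), 'z': np.float64(-0.0), 'az': np.float64(-4.97)}
{'x': np.float64(2.32), 'y': np.float64(-0.05), 'z': np.float64(1.2), 'az': np.float64(-0.0)}
{'x': np.float64(2.32), 'y': np.float64(-0.05), 'z': np.float64(1.2), 'az': np.float64(-0.0)}
{'x': np.float64(2.32), 'y': np.float64(-0.05), 'z': np.float64(1.2), 'az': np.float64(-0.0)}
{'x': np.float64(2.32), 'y': np.float64(-0.05), 'z': np.float64(1.2), 'az': np.float64(-0.0)}
{'x': np.float64(2.32), 'y': np.float64(-0.05), 'z': np.float64(1.2), 'az': np.float64(-0.0)}
```

Emit:
{"fn": "jog_arm", "kwargs": {
  "motion": [
    {"x": 3.5,"y": -2.6,"z": -1.3,"az": -4.1},
    {"x": 3.7,"y": -2.4,"z": -1.3,"az": -4.1},
    {"x": 3.8,"y": -2.1,"z": -1.3,"az": -4.1},
    {"x": 4.0,"y": -1.8,"z": -1.3,"az": -4.1},
    {"x": 4.1,"y": -1.5,"z": -1.3,"az": -4.1}
  ],
  "claw": 1,
  "squeeze": 5
}}

```text
$.motion[0]: bad value
```

Emit:
{"fn": "jog_arm", "kwargs": {
  "motion": [
    {"x": 4.2,"y": -1.2,"z": -1.3,"az": -4.1},
    {"x": 3.7,"y": -1.5,"az": -5},
    {"x": 3.9,"y": -1.2,"az": -5},
    {"x": 3.9,"y": -0.8,"az": -5},
    {"x": 4.0,"y": -0.5,"az": -5}
  ]
}}

```text
$.motion[0]: bad value
```

Emit:
{"fn": "jog_arm", "kwargs": {
  "motion": [
    {"x": 4.0,"y": -0.2,"az": -5},
    {"x": 4.0,"y": 0.2,"az": -5},
    {"x": 4.0,"y": 0.5,"az": -5},
    {"x": 3.9,"y": 0.9,"az": -5},
    {"x": 3.8,"y": 1.2,"az": -5}
  ]
}}

```text
$.motion[0]: bad value
```

Emit:
{"fn": "jog_arm", "kwargs": {
  "motion": [
    {"x": 1.5},
    {"x": 1.5,"z": 0.6},
    {"x": 1,"z": 0.6},
    {},
    {}
  ]
}}

```text
$.motion[0]: bad value
```

```bash
python3 - <<'E'
from h import *
a,p=snap('wrist','pics/w1.png'); np.save('p1.npy',p,allow_pickle=True)
o=env.get_obs(); print(o['time_s'],o['tool_pos'],o['tool_rot'],o['qpos'])
print(proj(p,np.array([.509,.0155,.1045])),proj(p,np.array([.509,.0155,.081])))
cv2.imwrite('pics/w1b.png',cv2.resize(a,(800,600),interpolation=3))
E
```

```text
0.15 [ 0.16999983 -0.62695425  0.22170863] [-1.79917810e+02  2.51941601e-03  1.51751021e+01] [75.63547538 18.4296334  -4.0173422  83.15891601  1.29310584 78.53875642
 -3.26015989]
(np.float64(-1003.9470570177537), np.float64(-947.1861863893852)) (np.float64(-811.1777518563979), np.float64(-787.6648669813152))
```

View pics/w1b.png

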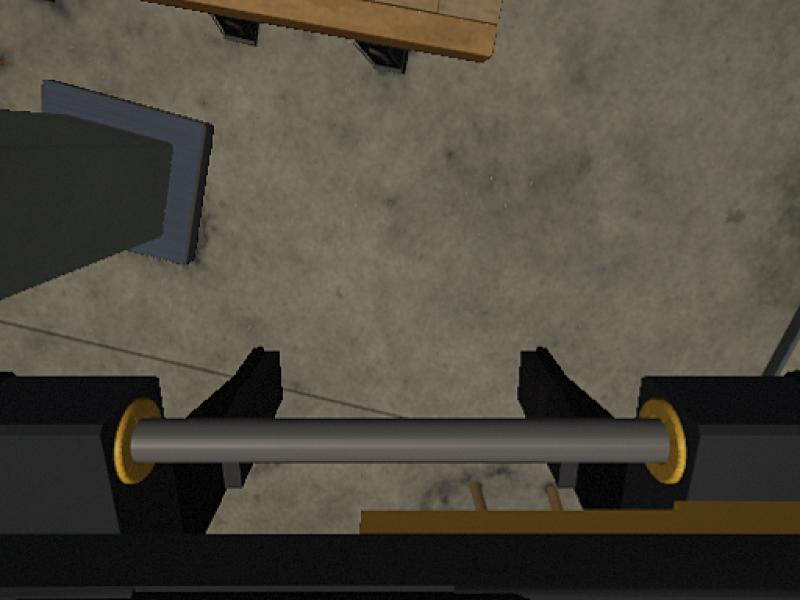

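The wrist view shows only the floor: nothing has moved yet, because every row needs all six keys. I'll resend the moves.

Emit:
{"fn": "jog_arm", "kwargs": {
  "motion": [
    {"x": 3.5,"y": -2.6,"z": -1.3,"ax": 0,"ay": 0,"az": -4.1},
    {"x": 3.7,"y": -2.4,"z": -1.3,"ax": 0,"ay": 0,"az": -4.1},
    {"x": 3.8,"y": -2.1,"z": -1.3,"ax": 0,"ay": 0,"az": -4.1},
    {"x": 4.0,"y": -1.8,"z": -1.3,"ax": 0,"ay": 0,"az": -4.1},
    {"x": 4.1,"y": -1.5,"z": -1.3,"ax": 0,"ay": 0,"az": -4.1}
  ],
  "claw": 1,
  "squeeze": 5
}}

```text
time_s: 0.65
tool_pos: [0.3057, -0.4535, 0.2879]
tool_rot: [-180.0, 0.0, 35.8]
force: [0.9, -0.3, -0.8]
grip_width: 0.0871
grasp_force: 0.0
```

Emit:
{"fn": "jog_arm", "kwargs": {
  "motion": [
    {"x": 4.2,"y": -1.2,"z": -1.3,"ax": 0,"ay": 0,"az": -4.1},
    {"x": 3.7,"y": -1.5,"z": 0,"ax": 0,"ay": 0,"az": -5},
    {"x": 3.9,"y": -1.2,"z": 0,"ax": 0,"ay": 0,"az": -5},
    {"x": 3.9,"y": -0.8,"z": 0,"ax": 0,"ay": 0,"az": -5},
    {"x": 4.0,"y": -0.5,"z": 0,"ax": 0,"ay": 0,"az": -5}
  ]
}}

```text
time_s: 1.15
tool_pos: [0.4086, -0.2777, 0.3004]
tool_rot: [-180.0, 0.0, 60.0]
force: [1.6, -0.9, 0.3]
grip_width: 0.0871
grasp_force: 0.0
```

Emit:
{"fn": "jog_arm", "kwargs": {
  "motion": [
    {"x": 4.0,"y": -0.2,"z": 0,"ax": 0,"ay": 0,"az": -5},
    {"x": 4.0,"y": 0.2,"z": 0,"ax": 0,"ay": 0,"az": -5},
    {"x": 4.0,"y": 0.5,"z": 0,"ax": 0,"ay": 0,"az": -5},
    {"x": 3.9,"y": 0.9,"z": 0,"ax": 0,"ay": 0,"az": -5},
    {"x": 3.8,"y": 1.2,"z": 0,"ax": 0,"ay": 0,"az": -5}
  ]
}}

```text
time_s: 1.65
tool_pos: [0.5018, -0.1005, 0.3005]
tool_rot: [-180.0, 0.0, 85.0]
force: [-0.1, -0.8, 0.1]
grip_width: 0.0868
grasp_force: 0.0
```

Emit:
{"fn": "jog_arm", "kwargs": {
  "motion": [
    {"x": 1.5,"y": 0,"z": 0,"ax": 0,"ay": 0,"az": 0},
    {"x": 1.5,"y": 0,"z": 0.6,"ax": 0,"ay": 0,"az": 0},
    {"x": 1,"y": 0,"z": 0.6,"ax": 0,"ay": 0,"az": 0},
    {"x": 0,"y": 0,"z": 0,"ax": 0,"ay": 0,"az": 0},
    {"x": 0,"y": 0,"z": 0,"ax": 0,"ay": 0,"az": 0}
  ]
}}

```text
time_s: 2.15
tool_pos: [0.5046, -0.0636, 0.2882]
tool_rot: [-180.0, 0.1, 84.7]
force: [-0.2, 0.1, -0.3]
grip_width: 0.0875
grasp_force: 0.0
```

```bash
python3 - <<'E'
from h import *
import pickle
a,p=snap('wrist','pics/w1.png'); pickle.dump(p,open('p1.pkl','wb'))
o=env.get_obs(); print(o['time_s'],o['tool_pos'],o['tool_rot'],o['qpos'])
print(proj(p,np.array([.509,.0155,.1045])),proj(p,np.array([.509,.0155,.081])))
cv2.imwrite('pics/w1b.png',cv2.resize(a,(800,600),interpolation=3))
E
```

```text
2.2 [ 0.50471387 -0.06387362  0.28838825] [-1.79982089e+02  4.57050117e-02  8.46251461e+01] [ 41.71411762   1.24127739 -37.77379649  95.73152204   0.81107424
  83.30698157  -1.52282642]
(np.float64(252.14076442019748), np.float64(92.91034200953371)) (np.float64(252.36254281719877), np.float64(92.67125069363502))
```

View pics/w1b.png

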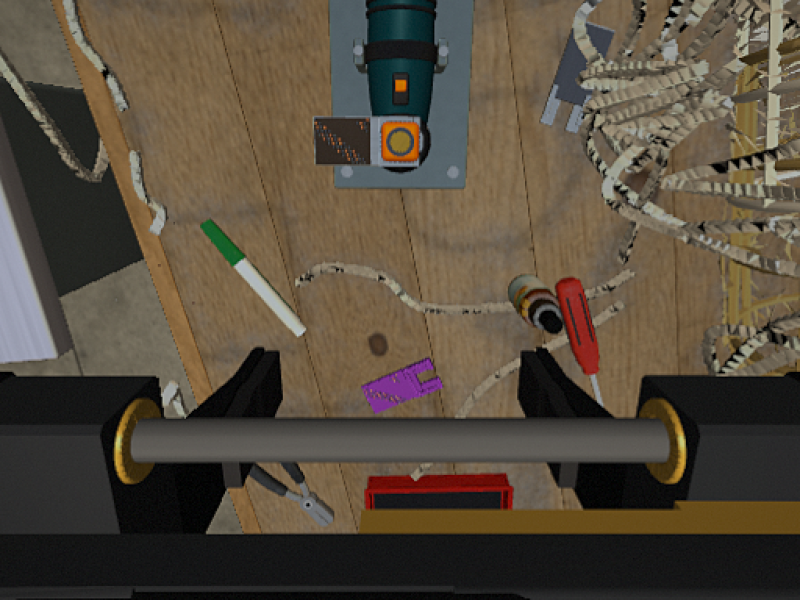

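The wrist view shows the knob at (401,142), with its flats parallel to the image axes. The dark gritty rasp runs left (world -x) from under it, ending at (314,140), with its grey hub around the knob. The purple look-alike lies at (402,385) and is not the target. Next I'll measure these points.

```bash
python3 - <<'E'
from h import *
import pickle
p=pickle.load(open('p1.pkl','rb'))
a=cv2.imread('pics/w1.png')
cv2.imwrite('pics/w1c.png',cv2.resize(a[60:125,190:290],(800,520),interpolation=3))
s=.64
for n,u,v,z in [('stem',400.5,142,.108),('knobL',382,142,.1045),('knobR',420,142,.1045),('tipU',314,117,.081),('tipD',314,164,.081),('blade',370,117,.081),('blade',370,165,.081),('plate',335,186,.006),('plate',466,188,.006),('housing',400,20,.07)]: print(n,at(p,u*s,v*s,z))
E
```

```text
stem [0.5136 0.0172 0.108 ]
knobL [0.5011 0.0183 0.1045]
knobR [0.5267 0.0159 0.1045]
tipU [0.4539 0.0396 0.081 ]
tipD [0.4492 0.0076 0.081 ]
blade [0.4936 0.0359 0.081 ]
blade [0.4899 0.0031 0.081 ]
plate [ 0.4522 -0.0153  0.006 ]
plate [ 0.5683 -0.0278  0.006 ]
housing [0.5207 0.0974 0.07  ]
```

View pics/w1c.png

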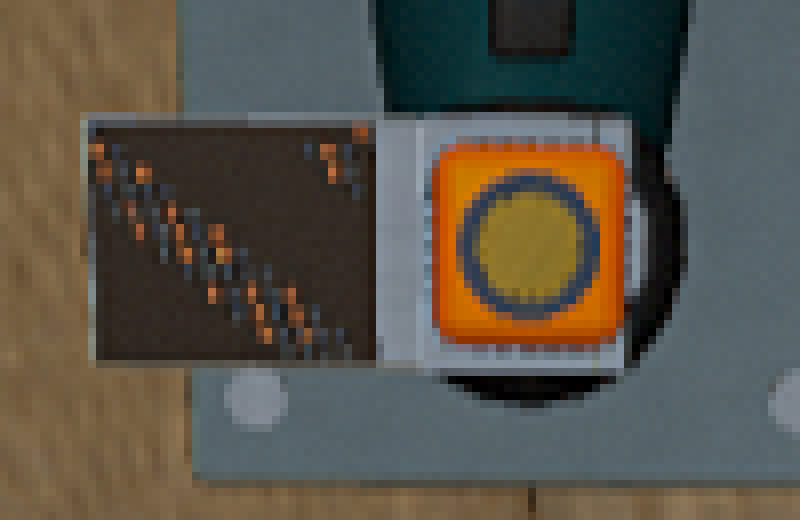

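The crop shows the knob centre at crop (529,243), the brass stem inside it, the hub rim round it, and the blade to crop x=85. This is the rasp. I'll move above the knob.

Emit:
{"fn": "jog_arm", "kwargs": {
  "motion": [
    {"x": 2,"y": 0,"z": 1,"ax": 0,"ay": 0,"az": 0},
    {"x": 2,"y": 0,"z": 3,"ax": 0,"ay": 0,"az": 0},
    {"x": 2,"y": 0,"z": 4,"ax": 0,"ay": 0,"az": 0},
    {"x": 1.5,"y": 0,"z": 4,"ax": 0,"ay": 0,"az": 0},
    {"x": 0.6,"y": 0,"z": 2.8,"ax": 0,"ay": 0,"az": 0}
  ]
}}

```text
time_s: 2.7
tool_pos: [0.5115, 0.0187, 0.1383]
tool_rot: [-179.9, 0.0, 84.8]
force: [0.2, -0.5, -1.2]
grip_width: 0.0866
grasp_force: 0.0
```

Emit:
{"fn": "jog_arm", "kwargs": {
  "motion": [
    {"x": 0,"y": 0,"z": 1,"ax": 0,"ay": 0,"az": 0},
    {"x": 0,"y": 0,"z": 0,"ax": 0,"ay": 0,"az": 0},
    {"x": 0,"y": 0,"z": 0,"ax": 0,"ay": 0,"az": 0},
    {"x": 0,"y": 0,"z": 0,"ax": 0,"ay": 0,"az": 0},
    {"x": 0,"y": 0,"z": 0,"ax": 0,"ay": 0,"az": 0}
  ]
}}

```text
time_s: 3.2
tool_pos: [0.5135, 0.0179, 0.132]
tool_rot: [179.8, 0.0, 84.7]
force: [0.0, -0.1, 0.2]
grip_width: 0.0874
grasp_force: 0.0
```

```bash
python3 - <<'E'
from h import *
import pickle
a,p=snap('wrist','pics/w2.png'); pickle.dump(p,open('p2.pkl','wb'))
o=env.get_obs(); print(o['time_s'],o['tool_pos'],o['tool_rot'],o['wrist_torque'])
t=np.array(o['tool_pos']); print(proj(p,t),proj(p,t+[0,0,-.0255]))
cv2.imwrite('pics/w2b.png',cv2.resize(a[120:384,80:432],(800,600),interpolation=3))
hsv=cv2.cvtColor(a,cv2.COLOR_BGR2HSV); m=cv2.inRange(hsv,(5,180,120),(16,255,255)); n,l,st,c=cv2.connectedComponentsWithStats(m); 
for i in range(1,n):
    if st[i,4]>150: print(st[i],c[i],at(p,*c[i],.1045))
E
```

```text
3.25 [0.51327798 0.017994   0.13170353] [1.79877710e+02 2.71731129e-02 8.47283471e+01] [-0.0173913  -0.08988447  0.03497994]
(np.float64(253.7443569275909), np.float64(240.17889657237674)) (np.float64(253.8376932786853), np.float64(222.21915638980985))
[235 196  38  42 835] [253.46826347 214.64431138] [0.5135 0.0226 0.1045]
```

View pics/w2b.png

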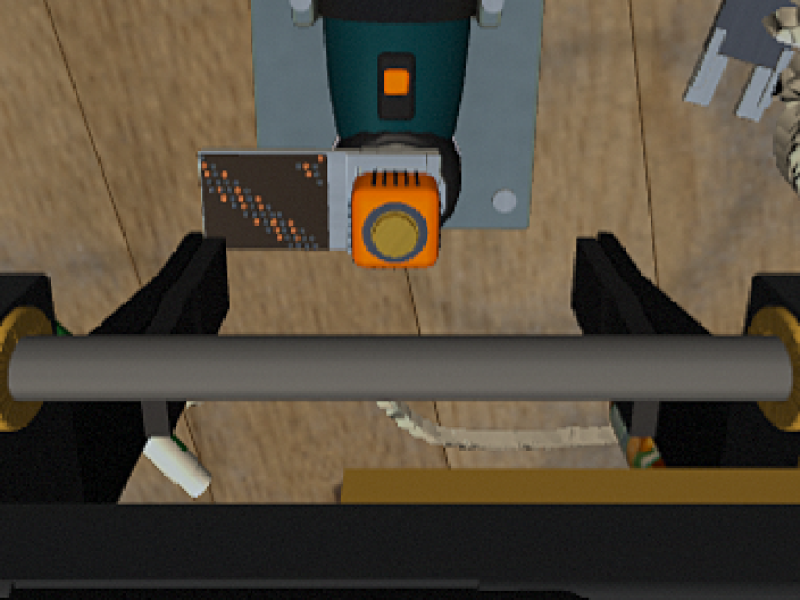

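The stem appears at crop (395,235), which matches the projected tool axis to within about 1 mm. I'll descend and close gently.

Emit:
{"fn": "jog_arm", "kwargs": {
  "motion": [
    {"x": 0,"y": 0,"z": 1,"ax": 0,"ay": 0,"az": 0},
    {"x": 0,"y": 0,"z": 1.5,"ax": 0,"ay": 0,"az": 0},
    {"x": 0,"y": 0,"z": 1.2,"ax": 0,"ay": 0,"az": 0},
    {"x": 0,"y": 0,"z": 0.6,"ax": 0,"ay": 0,"az": 0},
    {"x": 0,"y": 0,"z": 0,"ax": 0,"ay": 0,"az": 0}
  ],
  "claw": -0.1
}}

```text
time_s: 3.75
tool_pos: [0.5113, 0.0185, 0.0859]
tool_rot: [-179.8, -0.0, 84.8]
force: [0.2, 0.5, -0.3]
grip_width: 0.0549
grasp_force: 0.0
```

Emit:
{"fn": "jog_arm", "kwargs": {
  "motion": [
    {"x": 0,"y": 0,"z": 0,"ax": 0,"ay": 0,"az": 0},
    {"x": 0,"y": 0,"z": 0,"ax": 0,"ay": 0,"az": 0},
    {"x": 0,"y": 0,"z": 0,"ax": 0,"ay": 0,"az": 0},
    {"x": 0,"y": 0,"z": 0,"ax": 0,"ay": 0,"az": 0},
    {"x": 0,"y": 0,"z": 0,"ax": 0,"ay": 0,"az": 0}
  ],
  "claw": -1,
  "squeeze": 6
}}

```text
time_s: 4.25
tool_pos: [0.5123, 0.0184, 0.0879]
tool_rot: [-180.0, 0.0, 84.8]
force: [-1.5, 0.6, 3.7]
grip_width: 0.0258
grasp_force: 6.0
```

```bash
cat > st.py <<'E'
from h import *
o=env.get_obs(); print({k:np.round(o[k],4).tolist() for k in ['time_s','tool_pos','tool_rot','force','wrist_torque','grip_width','grasp_force']}, round(o['qpos'][6],1))
E
python3 st.py
```

```text
{'time_s': 4.25, 'tool_pos': [0.5123, 0.0184, 0.0879], 'tool_rot': [-179.9849, 0.0228, 84.7721], 'force': [-1.5009, 0.6027, 3.7064], 'wrist_torque': [-0.0752, 0.469, 0.0084], 'grip_width': 0.0258, 'grasp_force': 5.9944} -17.6
```

Emit:
{"fn": "jog_arm", "kwargs": {
  "motion": [
    {"x": 0,"y": 0,"z": 0,"ax": 0,"ay": 0,"az": 0},
    {"x": 0,"y": 0,"z": 0,"ax": 0,"ay": 0,"az": 0},
    {"x": 0,"y": 0,"z": 0,"ax": 0,"ay": 0,"az": 1},
    {"x": 0,"y": 0,"z": 0,"ax": 0,"ay": 0,"az": 1},
    {"x": 0,"y": 0,"z": 0,"ax": 0,"ay": 0,"az": 1}
  ],
  "squeeze": 20
}}

```text
time_s: 4.75
tool_pos: [0.5124, 0.0184, 0.0879]
tool_rot: [-180.0, 0.0, 81.8]
force: [-2.6, -0.1, 6.3]
grip_width: 0.026
grasp_force: 20.0
```

```bash
python3 st.py
```

```text
{'time_s': 4.75, 'tool_pos': [0.5124, 0.0184, 0.0879], 'tool_rot': [-179.9931, 0.0321, 81.7585], 'force': [-2.6267, -0.0609, 6.2825], 'wrist_torque': [-0.0921, 0.5171, 0.1478], 'grip_width': 0.026, 'grasp_force': 19.9996} -20.6
```

Emit:
{"fn": "jog_arm", "kwargs": {
  "motion": [
    {"x": 0,"y": 0,"z": 0,"ax": 0,"ay": 0,"az": 1},
    {"x": 0,"y": 0,"z": 0,"ax": 0,"ay": 0,"az": 1},
    {"x": 0,"y": 0,"z": 0,"ax": 0,"ay": 0,"az": 0},
    {"x": 0,"y": 0,"z": 0,"ax": 0,"ay": 0,"az": 0},
    {"x": 0,"y": 0,"z": 0,"ax": 0,"ay": 0,"az": 0}
  ]
}}

```text
time_s: 5.25
tool_pos: [0.5125, 0.0184, 0.0879]
tool_rot: [180.0, 0.0, 79.8]
force: [-2.1, 0.1, 5.7]
grip_width: 0.0259
grasp_force: 20.0
```

```bash
python3 st.py
```

```text
{'time_s': 5.25, 'tool_pos': [0.5125, 0.0184, 0.0879], 'tool_rot': [179.9974, 0.0268, 79.7885], 'force': [-2.149, 0.0509, 5.7155], 'wrist_torque': [-0.0437, 0.5602, 0.0481], 'grip_width': 0.0259, 'grasp_force': 19.9945} -22.5
```

Emit:
{"fn": "jog_arm", "kwargs": {
  "motion": [
    {"x": 0,"y": 0,"z": 0,"ax": 0,"ay": 0,"az": 1},
    {"x": 0,"y": 0,"z": 0,"ax": 0,"ay": 0,"az": 1},
    {"x": 0,"y": 0,"z": 0,"ax": 0,"ay": 0,"az": 1},
    {"x": 0,"y": 0,"z": 0,"ax": 0,"ay": 0,"az": 1},
    {"x": 0,"y": 0,"z": 0,"ax": 0,"ay": 0,"az": 1}
  ]
}}

```text
time_s: 5.75
tool_pos: [0.5126, 0.0184, 0.0879]
tool_rot: [180.0, 0.0, 74.8]
force: [-2.3, -1.4, 4.9]
grip_width: 0.0257
grasp_force: 20.0
```

```bash
python3 st.py
```

```text
{'time_s': 5.75, 'tool_pos': [0.5126, 0.0184, 0.0879], 'tool_rot': [179.9789, 0.0239, 74.7577], 'force': [-2.3368, -1.4364, 4.9216], 'wrist_torque': [-0.0631, 0.5608, 0.1474], 'grip_width': 0.0257, 'grasp_force': 19.9995} -27.4
```

The torque holds steady at about 0.15 N m over 10°, so the knob gives in +az. I'll keep turning that way.

Emit:
{"fn": "jog_arm", "kwargs": {
  "motion": [
    {"x": 0,"y": 0,"z": 0,"ax": 0,"ay": 0,"az": 3},
    {"x": 0,"y": 0,"z": 0,"ax": 0,"ay": 0,"az": 5},
    {"x": 0,"y": 0,"z": 0,"ax": 0,"ay": 0,"az": 5},
    {"x": 0,"y": 0,"z": 0,"ax": 0,"ay": 0,"az": 5},
    {"x": 0,"y": 0,"z": 0,"ax": 0,"ay": 0,"az": 5}
  ]
}}

```text
time_s: 6.25
tool_pos: [0.5131, 0.0181, 0.0879]
tool_rot: [179.9, -0.0, 51.6]
force: [-0.6, -1.4, 3.2]
grip_width: 0.0258
grasp_force: 20.0
```

```bash
python3 st.py
```

```text
{'time_s': 6.25, 'tool_pos': [0.5131, 0.0181, 0.0879], 'tool_rot': [179.9133, -0.0207, 51.5906], 'force': [-0.5972, -1.4001, 3.2168], 'wrist_torque': [-0.1561, 0.221, 0.249], 'grip_width': 0.0258, 'grasp_force': 20.005} -49.9
```

Emit:
{"fn": "jog_arm", "kwargs": {
  "motion": [
    {"x": 0,"y": 0,"z": 0,"ax": 0,"ay": 0,"az": 4},
    {"x": 0,"y": 0,"z": 0,"ax": 0,"ay": 0,"az": 4},
    {"x": 0,"y": 0,"z": 0,"ax": 0,"ay": 0,"az": 4},
    {"x": 0,"y": 0,"z": 0,"ax": 0,"ay": 0,"az": 4},
    {"x": 0,"y": 0,"z": 0,"ax": 0,"ay": 0,"az": 4}
  ]
}}

```text
time_s: 6.75
tool_pos: [0.5134, 0.0177, 0.0879]
tool_rot: [179.9, -0.1, 31.6]
force: [-0.5, -1.8, 3.2]
grip_width: 0.0258
grasp_force: 20.0
```

Emit:
{"fn": "jog_arm", "kwargs": {
  "motion": [
    {"x": 0,"y": 0,"z": 0,"ax": 0,"ay": 0,"az": 4},
    {"x": 0,"y": 0,"z": 0,"ax": 0,"ay": 0,"az": 4},
    {"x": 0,"y": 0,"z": 0,"ax": 0,"ay": 0,"az": 4},
    {"x": 0,"y": 0,"z": 0,"ax": 0,"ay": 0,"az": 4},
    {"x": 0,"y": 0,"z": 0,"ax": 0,"ay": 0,"az": 4}
  ]
}}

```text
time_s: 7.25
tool_pos: [0.5136, 0.0172, 0.0879]
tool_rot: [179.9, -0.1, 11.6]
force: [0.8, -2.2, 2.1]
grip_width: 0.0262
grasp_force: 20.0
```

```bash
python3 - <<'E'
exec(open('st.py').read())
a,_=snap('top','pics/top2.png'); b=cv2.imread('pics/top.png')
print(cv2.phaseCorrelate(np.float32(b[165:225,175:240,1]),np.float32(a[165:225,175:240,1])))
m,_=cv2.estimateAffinePartial2D(*[np.float32([[0,0],[1,0]])]*2)
E
```

```text
{'time_s': 7.25, 'tool_pos': [0.5136, 0.0172, 0.0879], 'tool_rot': [179.8885, -0.1218, 11.5917], 'force': [0.813, -2.1738, 2.0731], 'wrist_torque': [-0.4667, -0.0837, 0.2361], 'grip_width': 0.0262, 'grasp_force': 20.0057} -88.9
((-0.04414339634519848, -0.21989729873618913), 0.5587128648051509)
```

The stand hasn't moved (a 0.2 px shift), so I'll continue.

Emit:
{"fn": "jog_arm", "kwargs": {
  "motion": [
    {"x": 0,"y": 0,"z": 0,"ax": 0,"ay": 0,"az": 5},
    {"x": 0,"y": 0,"z": 0,"ax": 0,"ay": 0,"az": 5},
    {"x": 0,"y": 0,"z": 0,"ax": 0,"ay": 0,"az": 5},
    {"x": 0,"y": 0,"z": 0,"ax": 0,"ay": 0,"az": 5},
    {"x": 0,"y": 0,"z": 0,"ax": 0,"ay": 0,"az": 5}
  ]
}}

```text
time_s: 7.8
tool_pos: [0.5136, 0.0166, 0.0879]
tool_rot: [179.9, -0.2, -13.4]
force: [1.9, -4.1, 2.6]
grip_width: 0.0256
grasp_force: 20.0
```

Emit:
{"fn": "jog_arm", "kwargs": {
  "motion": [
    {"x": 0,"y": 0,"z": 0,"ax": 0,"ay": 0,"az": 5},
    {"x": 0,"y": 0,"z": 0,"ax": 0,"ay": 0,"az": 5},
    {"x": 0,"y": 0,"z": 0,"ax": 0,"ay": 0,"az": 5},
    {"x": 0,"y": 0,"z": 0,"ax": 0,"ay": 0,"az": 5},
    {"x": 0,"y": 0,"z": 0,"ax": 0,"ay": 0,"az": 0}
  ]
}}

```text
time_s: 8.3
tool_pos: [0.5134, 0.0161, 0.0879]
tool_rot: [179.9, -0.2, -33.3]
force: [0.4, -5.3, 3.8]
grip_width: 0.0257
grasp_force: 20.0
```

Emit:
{"fn": "jog_arm", "kwargs": {
  "motion": [
    {"x": 0,"y": 0,"z": 0,"ax": 0,"ay": 0,"az": 0},
    {"x": 0,"y": 0,"z": 0,"ax": 0,"ay": 0,"az": 0},
    {"x": 0,"y": 0,"z": 0,"ax": 0,"ay": 0,"az": 0},
    {"x": 0,"y": 0,"z": 0,"ax": 0,"ay": 0,"az": 0},
    {"x": 0,"y": 0,"z": 0,"ax": 0,"ay": 0,"az": 0}
  ],
  "claw": 0.1
}}

```text
time_s: 8.8
tool_pos: [0.5124, 0.0187, 0.0874]
tool_rot: [-180.0, 0.0, -33.2]
force: [-0.1, 0.5, -0.9]
grip_width: 0.0472
grasp_force: 0.0
```

```bash
python3 st.py
```

```text
{'time_s': 8.8, 'tool_pos': [0.5124, 0.0187, 0.0874], 'tool_rot': [-179.9973, 0.0133, -33.1919], 'force': [-0.0793, 0.4517, -0.9369], 'wrist_torque': [0.0294, 0.0153, -0.0451], 'grip_width': 0.0472, 'grasp_force': 0.0} -132.9
```

Emit:
{"fn": "jog_arm", "kwargs": {
  "motion": [
    {"x": 0,"y": 0,"z": 0,"ax": 0,"ay": 0,"az": -6},
    {"x": 0,"y": 0,"z": 0,"ax": 0,"ay": 0,"az": -7},
    {"x": 0,"y": 0,"z": 0,"ax": 0,"ay": 0,"az": -7},
    {"x": 0,"y": 0,"z": 0,"ax": 0,"ay": 0,"az": -7},
    {"x": 0,"y": 0,"z": 0,"ax": 0,"ay": 0,"az": -7}
  ]
}}

```text
time_s: 9.3
tool_pos: [0.5124, 0.0186, 0.0874]
tool_rot: [-180.0, 0.0, 1.1]
force: [-0.4, -0.5, -0.4]
grip_width: 0.0482
grasp_force: 0.0
```

Emit:
{"fn": "jog_arm", "kwargs": {
  "motion": [
    {"x": 0,"y": 0,"z": 0,"ax": 0,"ay": 0,"az": -7},
    {"x": 0,"y": 0,"z": 0,"ax": 0,"ay": 0,"az": -7},
    {"x": 0,"y": 0,"z": 0,"ax": 0,"ay": 0,"az": -7},
    {"x": 0,"y": 0,"z": 0,"ax": 0,"ay": 0,"az": -7},
    {"x": 0,"y": 0,"z": 0,"ax": 0,"ay": 0,"az": -7}
  ]
}}

```text
time_s: 9.8
tool_pos: [0.5124, 0.0186, 0.0875]
tool_rot: [-180.0, -0.0, 36.1]
force: [-0.5, 1.1, 1.4]
grip_width: 0.0479
grasp_force: 0.0
```

Emit:
{"fn": "jog_arm", "kwargs": {
  "motion": [
    {"x": 0,"y": 0,"z": 0,"ax": 0,"ay": 0,"az": -7},
    {"x": 0,"y": 0,"z": 0,"ax": 0,"ay": 0,"az": -7},
    {"x": 0,"y": 0,"z": 0,"ax": 0,"ay": 0,"az": -7},
    {"x": -0.15,"y": 0.2,"z": 0,"ax": 0,"ay": 0,"az": 0},
    {"x": 0,"y": 0,"z": 0,"ax": 0,"ay": 0,"az": 0}
  ]
}}

```text
time_s: 10.3
tool_pos: [0.5135, 0.0156, 0.0875]
tool_rot: [180.0, 0.0, 56.6]
force: [-0.1, -0.1, 0.2]
grip_width: 0.0475
grasp_force: 0.0
```

Emit:
{"fn": "jog_arm", "kwargs": {
  "motion": [
    {"x": 0,"y": 0,"z": 0,"ax": 0,"ay": 0,"az": 0},
    {"x": 0,"y": 0,"z": 0,"ax": 0,"ay": 0,"az": 0},
    {"x": 0,"y": 0,"z": 0,"ax": 0,"ay": 0,"az": 0},
    {"x": 0,"y": 0,"z": 0,"ax": 0,"ay": 0,"az": 0},
    {"x": 0,"y": 0,"z": 0,"ax": 0,"ay": 0,"az": 0}
  ],
  "claw": -1,
  "squeeze": 6
}}

```text
time_s: 10.8
tool_pos: [0.5122, 0.0168, 0.0875]
tool_rot: [-179.9, 0.1, 56.8]
force: [-4.6, 1.7, 2.7]
grip_width: 0.0255
grasp_force: 6.0
```

```bash
python3 st.py
```

```text
{'time_s': 10.8, 'tool_pos': [0.5122, 0.0168, 0.0875], 'tool_rot': [-179.8735, 0.0558, 56.7913], 'force': [-4.6329, 1.7024, 2.7187], 'wrist_torque': [0.3855, 0.9559, -0.0097], 'grip_width': 0.0255, 'grasp_force': 6.0} -44.6
```

Emit:
{"fn": "jog_arm", "kwargs": {
  "motion": [
    {"x": 0,"y": 0,"z": 0,"ax": 0,"ay": 0,"az": 2},
    {"x": 0,"y": 0,"z": 0,"ax": 0,"ay": 0,"az": 4},
    {"x": 0,"y": 0,"z": 0,"ax": 0,"ay": 0,"az": 5},
    {"x": 0,"y": 0,"z": 0,"ax": 0,"ay": 0,"az": 5},
    {"x": 0,"y": 0,"z": 0,"ax": 0,"ay": 0,"az": 5}
  ],
  "squeeze": 20
}}

```text
time_s: 11.3
tool_pos: [0.5122, 0.0169, 0.0874]
tool_rot: [-179.9, 0.1, 35.6]
force: [-4.9, 1.6, 4.0]
grip_width: 0.026
grasp_force: 20.0
```

Emit:
{"fn": "jog_arm", "kwargs": {
  "motion": [
    {"x": 0,"y": 0,"z": 0,"ax": 0,"ay": 0,"az": 5},
    {"x": 0,"y": 0,"z": 0,"ax": 0,"ay": 0,"az": 5},
    {"x": 0,"y": 0,"z": 0,"ax": 0,"ay": 0,"az": 5},
    {"x": 0,"y": 0,"z": 0,"ax": 0,"ay": 0,"az": 5},
    {"x": 0,"y": 0,"z": 0,"ax": 0,"ay": 0,"az": 5}
  ]
}}

```text
time_s: 11.8
tool_pos: [0.5122, 0.0168, 0.0874]
tool_rot: [-180.0, 0.1, 10.6]
force: [-4.6, 2.3, 3.8]
grip_width: 0.0258
grasp_force: 20.0
```

Emit:
{"fn": "jog_arm", "kwargs": {
  "motion": [
    {"x": 0,"y": 0,"z": 0,"ax": 0,"ay": 0,"az": 5},
    {"x": 0,"y": 0,"z": 0,"ax": 0,"ay": 0,"az": 5},
    {"x": 0,"y": 0,"z": 0,"ax": 0,"ay": 0,"az": 5},
    {"x": 0,"y": 0,"z": 0,"ax": 0,"ay": 0,"az": 5},
    {"x": 0,"y": 0,"z": 0,"ax": 0,"ay": 0,"az": 5}
  ]
}}

```text
time_s: 12.3
tool_pos: [0.5122, 0.0168, 0.0874]
tool_rot: [180.0, 0.1, -14.4]
force: [-4.3, 1.7, 3.8]
grip_width: 0.0261
grasp_force: 20.0
```

Emit:
{"fn": "jog_arm", "kwargs": {
  "motion": [
    {"x": 0,"y": 0,"z": 0,"ax": 0,"ay": 0,"az": 5},
    {"x": 0,"y": 0,"z": 0,"ax": 0,"ay": 0,"az": 5},
    {"x": 0,"y": 0,"z": 0,"ax": 0,"ay": 0,"az": 5},
    {"x": 0,"y": 0,"z": 0,"ax": 0,"ay": 0,"az": 0},
    {"x": 0,"y": 0,"z": 0,"ax": 0,"ay": 0,"az": 0}
  ]
}}

```text
time_s: 12.8
tool_pos: [0.5123, 0.0168, 0.0875]
tool_rot: [180.0, 0.1, -29.1]
force: [-4.9, 2.5, 4.0]
grip_width: 0.0257
grasp_force: 20.0
```

Emit:
{"fn": "jog_arm", "kwargs": {
  "motion": [
    {"x": 0,"y": 0,"z": 0,"ax": 0,"ay": 0,"az": 0},
    {"x": 0,"y": 0,"z": 0,"ax": 0,"ay": 0,"az": 0},
    {"x": 0,"y": 0,"z": 0,"ax": 0,"ay": 0,"az": 0},
    {"x": 0,"y": 0,"z": 0,"ax": 0,"ay": 0,"az": 0},
    {"x": 0,"y": 0,"z": 0,"ax": 0,"ay": 0,"az": 0}
  ],
  "claw": 0.1
}}

```text
time_s: 13.3
tool_pos: [0.5135, 0.0159, 0.0875]
tool_rot: [-180.0, -0.0, -29.2]
force: [-0.4, 0.0, -0.6]
grip_width: 0.0473
grasp_force: 0.0
```

Emit:
{"fn": "jog_arm", "kwargs": {
  "motion": [
    {"x": 0,"y": 0,"z": -1,"ax": 0,"ay": 0,"az": 0},
    {"x": 0,"y": 0,"z": -3,"ax": 0,"ay": 0,"az": 0},
    {"x": 0,"y": 0,"z": -3,"ax": 0,"ay": 0,"az": 0},
    {"x": 0,"y": 0,"z": -1,"ax": 0,"ay": 0,"az": 0},
    {"x": 0,"y": 0,"z": 0,"ax": 0,"ay": 0,"az": 0}
  ]
}}

```text
time_s: 13.8
tool_pos: [0.5147, 0.0161, 0.1696]
tool_rot: [-179.9, -0.2, -29.2]
force: [0.3, 1.4, -0.2]
grip_width: 0.0476
grasp_force: 0.0
```

```bash
python3 st.py
```

```text
{'time_s': 13.8, 'tool_pos': [0.5147, 0.0161, 0.1696], 'tool_rot': [-179.9156, -0.2226, -29.2298], 'force': [0.2994, 1.4404, -0.1859], 'wrist_torque': [0.0759, 0.0145, -0.0578], 'grip_width': 0.0476, 'grasp_force': 0.0} -126.3
```

```bash
python3 - <<'E'
from h import *
plan([(.4724,.0205,.17,-5.3,5),(.4724,.0205,.072,-5.3,5)],start=(.5135,.0159,.1685,-29.2))
E
```

```text
{'x': np.float64(-0.76), 'y': np.float64(0.32), 'z': np.float64(-0.03), 'az': -4.78}
{'x': np.float64(-0.79), 'y': np.float64(0.26), 'z': np.float64(-0.03), 'az': -4.78}
{'x': np.float64(-0.81), 'y': np.float64(0.19), 'z': np.float64(-0.03), 'az': -4.78}
{'x': np.float64(-0.82), 'y': np.float64(0.12), 'z': np.float64(-0.03), 'az': -4.78}
{'x': np.float64(-0.83), 'y': np.float64(0.05), 'z': np.float64(-0.03), 'az': -4.78}
{'x': np.float64(0.0), 'y': np.float64(-0.0), 'z': np.float64(1.96), 'az': -0.0}
{'x': np.float64(0.0), 'y': np.float64(-0.0), 'z': np.float64(1.96), 'az': -0.0}
{'x': np.float64(0.0), 'y': np.float64(-0.0), 'z': np.float64(1.96), 'az': -0.0}
{'x': np.float64(0.0), 'y': np.float64(-0.0), 'z': np.float64(1.96), 'az': -0.0}
{'x': np.float64(0.0), 'y': np.float64(-0.0), 'z': np.float64(1.96), 'az': -0.0}
```

Emit:
{"fn": "jog_arm", "kwargs": {
  "motion": [
    {"x": -0.8,"y": 0.3,"z": 0,"ax": 0,"ay": 0,"az": -4.8},
    {"x": -0.8,"y": 0.3,"z": 0,"ax": 0,"ay": 0,"az": -4.8},
    {"x": -0.8,"y": 0.2,"z": 0,"ax": 0,"ay": 0,"az": -4.8},
    {"x": -0.8,"y": 0.1,"z": 0,"ax": 0,"ay": 0,"az": -4.8},
    {"x": -0.8,"y": 0,"z": 0,"ax": 0,"ay": 0,"az": -4.7}
  ],
  "claw": 0.4
}}

```text
time_s: 14.3
tool_pos: [0.4708, 0.0211, 0.1659]
tool_rot: [180.0, 0.2, -5.1]
force: [-0.6, -0.3, 1.1]
grip_width: 0.0608
grasp_force: 0.0
```

Emit:
{"fn": "jog_arm", "kwargs": {
  "motion": [
    {"x": 0,"y": 0,"z": 2,"ax": 0,"ay": 0,"az": 0},
    {"x": 0,"y": 0,"z": 2,"ax": 0,"ay": 0,"az": 0},
    {"x": 0,"y": 0,"z": 0,"ax": 0,"ay": 0,"az": 0},
    {"x": 0,"y": 0,"z": 0,"ax": 0,"ay": 0,"az": 0},
    {"x": 0,"y": 0,"z": 0,"ax": 0,"ay": 0,"az": 0}
  ]
}}

```text
time_s: 14.8
tool_pos: [0.4727, 0.0213, 0.128]
tool_rot: [-180.0, -0.0, -5.3]
force: [-0.6, -0.0, 0.7]
grip_width: 0.0604
grasp_force: 0.0
```

```bash
python3 - <<'E'
exec(open('st.py').read())
import pickle
a,p=snap('wrist','pics/w3.png'); pickle.dump(p,open('p3.pkl','wb'))
cv2.imwrite('pics/w3b.png',cv2.resize(a[120:384,80:432],(800,600),interpolation=3))
o=env.get_obs();t=np.array(o['tool_pos']);print(proj(p,t),proj(p,[t[0],t[1],.081]),[proj(p,x) for x in ([.5122,.0168,.1125],[.4505,.0225,.081])])
E
```

```text
{'time_s': 14.8, 'tool_pos': [0.4727, 0.0213, 0.128], 'tool_rot': [-179.9955, -0.0366, -5.326], 'force': [-0.6367, -0.0269, 0.7041], 'wrist_torque': [0.0522, 0.0254, -0.025], 'grip_width': 0.0604, 'grasp_force': 0.0} -102.0
(np.float64(257.15985731690773), np.float64(240.19473016267486)) (np.float64(256.82585923442156), np.float64(210.03858039513776)) [(np.float64(258.58568651246), np.float64(166.43157849857133)), (np.float64(257.9674512832754), np.float64(238.3346794983097))]
```

View pics/w3b.png

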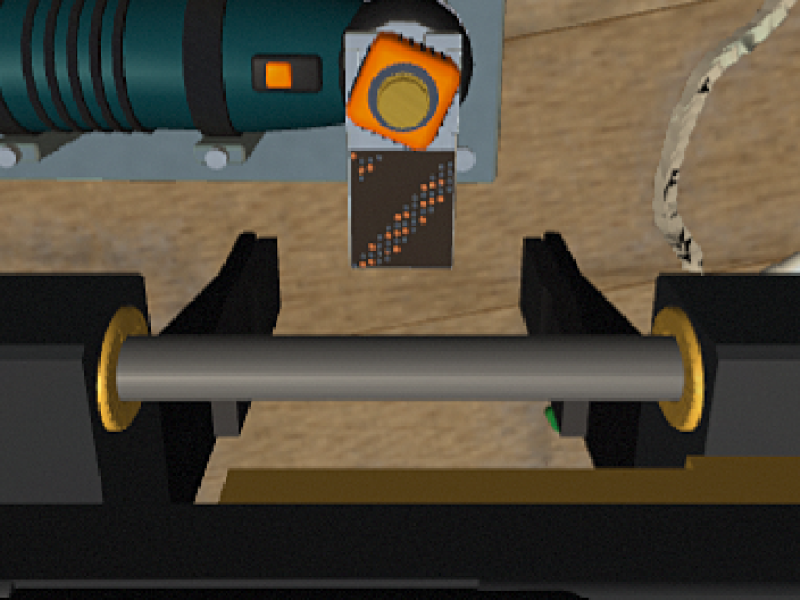

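The blade is centred between the fingers (crop col 402 against the projected 402), and its tip at row 268 is as predicted. I'll descend and grip.

Emit:
{"fn": "jog_arm", "kwargs": {
  "motion": [
    {"x": 0,"y": 0,"z": 1,"ax": 0,"ay": 0,"az": 0},
    {"x": 0,"y": 0,"z": 2,"ax": 0,"ay": 0,"az": 0},
    {"x": 0,"y": 0,"z": 1.6,"ax": 0,"ay": 0,"az": 0},
    {"x": 0,"y": 0,"z": 1,"ax": 0,"ay": 0,"az": 0},
    {"x": 0,"y": 0,"z": 0,"ax": 0,"ay": 0,"az": 0}
  ]
}}

```text
time_s: 15.35
tool_pos: [0.4711, 0.0212, 0.0701]
tool_rot: [180.0, 0.2, -5.3]
force: [-0.2, 0.3, -0.3]
grip_width: 0.0612
grasp_force: 0.0
```

Emit:
{"fn": "jog_arm", "kwargs": {
  "motion": [
    {"x": 0,"y": 0,"z": 0,"ax": 0,"ay": 0,"az": 0},
    {"x": 0,"y": 0,"z": 0,"ax": 0,"ay": 0,"az": 0},
    {"x": 0,"y": 0,"z": 0,"ax": 0,"ay": 0,"az": 0},
    {"x": 0,"y": 0,"z": 0,"ax": 0,"ay": 0,"az": 0},
    {"x": 0,"y": 0,"z": 0,"ax": 0,"ay": 0,"az": 0}
  ],
  "claw": -1,
  "squeeze": 5
}}

```text
time_s: 15.85
tool_pos: [0.4726, 0.0212, 0.0719]
tool_rot: [180.0, -0.1, -5.3]
force: [0.1, 0.2, 0.5]
grip_width: 0.0338
grasp_force: 5.0
```

Emit:
{"fn": "jog_arm", "kwargs": {
  "motion": [
    {"x": 0,"y": 0,"z": 0,"ax": 0,"ay": 0,"az": 0},
    {"x": 0,"y": 0,"z": 0,"ax": 0,"ay": 0,"az": 0},
    {"x": 0,"y": 0,"z": 0,"ax": 0,"ay": 0,"az": 0},
    {"x": 0,"y": 0,"z": 0,"ax": 0,"ay": 0,"az": 0},
    {"x": 0,"y": 0,"z": 0,"ax": 0,"ay": 0,"az": 0}
  ],
  "squeeze": 25
}}

```text
time_s: 16.35
tool_pos: [0.4726, 0.0212, 0.0717]
tool_rot: [180.0, -0.0, -5.3]
force: [0.3, -0.1, 2.3]
grip_width: 0.0336
grasp_force: 25.0
```

```bash
python3 st.py
```

```text
{'time_s': 16.35, 'tool_pos': [0.4726, 0.0212, 0.0717], 'tool_rot': [179.9943, -0.0337, -5.3278], 'force': [0.2813, -0.1075, 2.2784], 'wrist_torque': [-0.0014, -0.1805, -0.0443], 'grip_width': 0.0336, 'grasp_force': 24.9729} -104.3
```

Emit:
{"fn": "jog_arm", "kwargs": {
  "motion": [
    {"x": -0.1,"y": 0,"z": 0,"ax": 0,"ay": 0,"az": 0},
    {"x": -0.2,"y": 0,"z": 0,"ax": 0,"ay": 0,"az": 0},
    {"x": -0.2,"y": 0,"z": 0,"ax": 0,"ay": 0,"az": 0},
    {"x": -0.2,"y": 0,"z": 0,"ax": 0,"ay": 0,"az": 0},
    {"x": -0.2,"y": 0,"z": 0,"ax": 0,"ay": 0,"az": 0}
  ]
}}

```text
time_s: 16.85
tool_pos: [0.4632, 0.0221, 0.0716]
tool_rot: [180.0, -0.0, -5.3]
force: [1.9, 0.3, 0.7]
grip_width: 0.0337
grasp_force: 25.0
```

```bash
python3 st.py
```

```text
{'time_s': 16.85, 'tool_pos': [0.4632, 0.0221, 0.0716], 'tool_rot': [179.9953, -0.0144, -5.3261], 'force': [1.8745, 0.296, 0.7079], 'wrist_torque': [-0.0123, -0.4657, 0.02], 'grip_width': 0.0337, 'grasp_force': 24.9716} -103.9
```

Only about 2 N of drag, so it slides freely. I'll keep drawing it out.

Emit:
{"fn": "jog_arm", "kwargs": {
  "motion": [
    {"x": -0.4,"y": 0,"z": 0,"ax": 0,"ay": 0,"az": 0},
    {"x": -0.4,"y": 0,"z": 0,"ax": 0,"ay": 0,"az": 0},
    {"x": -0.4,"y": 0,"z": 0,"ax": 0,"ay": 0,"az": 0},
    {"x": -0.4,"y": 0,"z": 0,"ax": 0,"ay": 0,"az": 0},
    {"x": -0.4,"y": 0,"z": 0,"ax": 0,"ay": 0,"az": 0}
  ]
}}

```text
time_s: 17.35
tool_pos: [0.4426, 0.0239, 0.0714]
tool_rot: [180.0, 0.0, -5.3]
force: [0.3, -0.7, -1.5]
grip_width: 0.0334
grasp_force: 25.0
```

Emit:
{"fn": "jog_arm", "kwargs": {
  "motion": [
    {"x": -0.3,"y": 0,"z": 0,"ax": 0,"ay": 0,"az": 0},
    {"x": -0.3,"y": 0,"z": 0,"ax": 0,"ay": 0,"az": 0},
    {"x": -0.3,"y": 0,"z": 0,"ax": 0,"ay": 0,"az": 0},
    {"x": -0.1,"y": 0,"z": 0,"ax": 0,"ay": 0,"az": 0},
    {"x": 0,"y": 0,"z": 0,"ax": 0,"ay": 0,"az": 0}
  ]
}}

```text
time_s: 17.85
tool_pos: [0.4332, 0.0248, 0.0714]
tool_rot: [180.0, 0.0, -5.3]
force: [-0.5, -0.7, -1.2]
grip_width: 0.0336
grasp_force: 25.0
```

```bash
python3 st.py
```

```text
{'time_s': 17.85, 'tool_pos': [0.4332, 0.0248, 0.0714], 'tool_rot': [179.9897, 0.0147, -5.331], 'force': [-0.4771, -0.7123, -1.1612], 'wrist_torque': [-0.0124, 0.0267, -0.026], 'grip_width': 0.0336, 'grasp_force': 24.9721} -102.6
```

```bash
python3 - <<'E'
from h import *
plan([(.4332,.0248,.171,-5.3,1),(.497,-.4245,.171,-5.3,1)],start=(.4332,.0248,.0714,-5.3))
E
```

```text
{'x': np.float64(0.0), 'y': np.float64(-0.0), 'z': np.float64(-9.96), 'az': -0.0}
{'x': np.float64(10.5), 'y': np.float64(44.15), 'z': np.float64(-0.0), 'az': -0.0}
```

Emit:
{"fn": "jog_arm", "kwargs": {
  "motion": [
    {"x": 0,"y": 0,"z": -1,"ax": 0,"ay": 0,"az": 0},
    {"x": 0,"y": 0,"z": -2,"ax": 0,"ay": 0,"az": 0},
    {"x": 0,"y": 0,"z": -3,"ax": 0,"ay": 0,"az": 0},
    {"x": 0,"y": 0,"z": -3,"ax": 0,"ay": 0,"az": 0},
    {"x": 0,"y": 0,"z": -1,"ax": 0,"ay": 0,"az": 0}
  ]
}}

```text
time_s: 18.35
tool_pos: [0.4356, 0.0251, 0.1752]
tool_rot: [-180.0, -0.3, -5.3]
force: [0.0, 0.5, -0.6]
grip_width: 0.0334
grasp_force: 25.0
```

Emit:
{"fn": "jog_arm", "kwargs": {
  "motion": [
    {"x": 0.7,"y": 1,"z": 0,"ax": 0,"ay": 0,"az": 0},
    {"x": 0.7,"y": 2,"z": 0,"ax": 0,"ay": 0,"az": 0},
    {"x": 0.7,"y": 3,"z": 0,"ax": 0,"ay": 0,"az": 0},
    {"x": 0.7,"y": 3,"z": 0,"ax": 0,"ay": 0,"az": 0},
    {"x": 0.7,"y": 3,"z": 0,"ax": 0,"ay": 0,"az": 0}
  ]
}}

```text
time_s: 18.85
tool_pos: [0.4563, -0.0998, 0.1696]
tool_rot: [-180.0, 0.2, -5.3]
force: [0.0, 1.0, -1.1]
grip_width: 0.0335
grasp_force: 25.0
```

Emit:
{"fn": "jog_arm", "kwargs": {
  "motion": [
    {"x": 0.7,"y": 3.5,"z": 0,"ax": 0,"ay": 0,"az": 0},
    {"x": 0.7,"y": 3.5,"z": 0,"ax": 0,"ay": 0,"az": 0},
    {"x": 0.7,"y": 3.5,"z": 0,"ax": 0,"ay": 0,"az": 0},
    {"x": 0.7,"y": 3.5,"z": 0,"ax": 0,"ay": 0,"az": 0},
    {"x": 0.7,"y": 3.5,"z": 0,"ax": 0,"ay": 0,"az": 0}
  ]
}}

```text
time_s: 19.35
tool_pos: [0.4745, -0.2775, 0.1692]
tool_rot: [-180.0, 0.2, -5.4]
force: [1.3, 0.6, -0.6]
grip_width: 0.0333
grasp_force: 25.0
```

Emit:
{"fn": "jog_arm", "kwargs": {
  "motion": [
    {"x": 0.7,"y": 4,"z": 0,"ax": 0,"ay": 0,"az": 0},
    {"x": 0.7,"y": 4,"z": 0,"ax": 0,"ay": 0,"az": 0},
    {"x": 0.7,"y": 3.5,"z": 0,"ax": 0,"ay": 0,"az": 0},
    {"x": 0.7,"y": 2,"z": 0,"ax": 0,"ay": 0,"az": 0},
    {"x": 0.7,"y": 1.1,"z": 0,"ax": 0,"ay": 0,"az": 0}
  ]
}}

```text
time_s: 19.85
tool_pos: [0.4945, -0.4276, 0.1682]
tool_rot: [-180.0, 0.3, -5.6]
force: [-0.3, 0.6, -0.3]
grip_width: 0.0335
grasp_force: 25.0
```

```bash
python3 - <<'E'
exec(open('st.py').read())
import pickle
a,p=snap('wrist','pics/w4.png'); pickle.dump(p,open('p4.pkl','wb'))
cv2.imwrite('pics/w4b.png',cv2.resize(a,(800,600),interpolation=3))
E
```

```text
{'time_s': 19.85, 'tool_pos': [0.4945, -0.4276, 0.1682], 'tool_rot': [-179.9855, 0.2537, -5.5692], 'force': [-0.2956, 0.5849, -0.3432], 'wrist_torque': [0.0011, 0.0486, -0.0238], 'grip_width': 0.0335, 'grasp_force': 24.9719} -59.6
```

View pics/w4b.png

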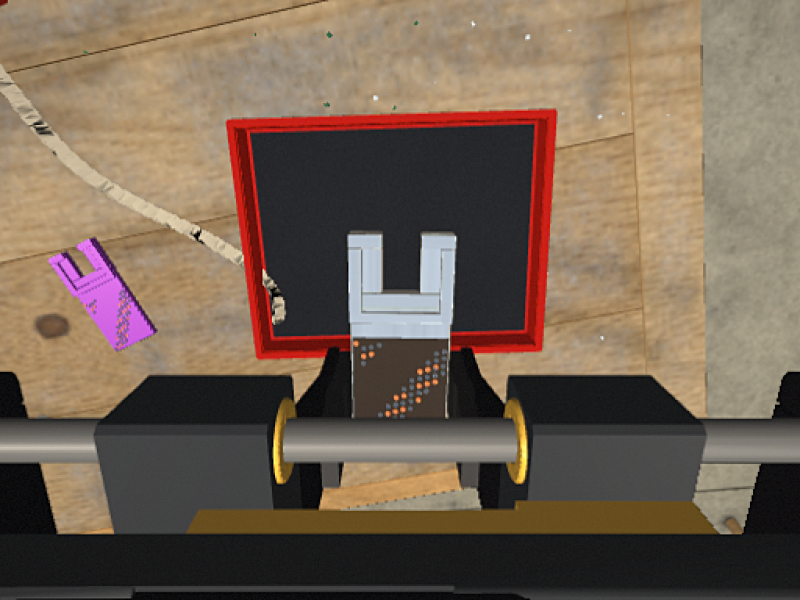

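The rasp is held level, with its slot end at (402,235). The tray rim corners are at (228,121), (556,111), (542,351) and (258,357), and a rope end lies inside its left edge at (278,310). I'll check the centre.

```bash
python3 - <<'E'
from h import *
import pickle
p=pickle.load(open('p4.pkl','rb'))
C=[at(p,u*.64,v*.64,.024) for u,v in [(228,121),(556,111),(542,351),(258,357)]]
print(C,np.mean(C,0),at(p,282*.64,312*.64,.012), at(p,402*.64,255*.64,.175))
E
```

```text
[array([ 0.5966, -0.3349,  0.024 ]), array([ 0.5835, -0.5277,  0.024 ]), array([ 0.43  , -0.5182,  0.024 ]), array([ 0.4443, -0.3246,  0.024 ])] [ 0.5136  -0.42635  0.024  ] [ 0.471 -0.343  0.012] [ 0.5411 -0.4321  0.175 ]
```

Emit:
{"fn": "jog_arm", "kwargs": {
  "motion": [
    {"x": 0,"y": 0.4,"z": 1,"ax": 0,"ay": 0,"az": 0},
    {"x": 0,"y": 0.4,"z": 3,"ax": 0,"ay": 0,"az": 0},
    {"x": 0,"y": 0,"z": 4,"ax": 0,"ay": 0,"az": 0},
    {"x": 0,"y": 0,"z": 3,"ax": 0,"ay": 0,"az": 0},
    {"x": 0,"y": 0,"z": 2,"ax": 0,"ay": 0,"az": 0}
  ]
}}

```text
time_s: 20.4
tool_pos: [0.4937, -0.4296, 0.0367]
tool_rot: [-179.8, 0.3, -5.3]
force: [0.3, 0.3, -1.3]
grip_width: 0.0337
grasp_force: 25.0
```

Emit:
{"fn": "jog_arm", "kwargs": {
  "motion": [
    {"x": 0,"y": 0,"z": 1,"ax": 0,"ay": 0,"az": 0},
    {"x": 0,"y": 0,"z": 0,"ax": 0,"ay": 0,"az": 0},
    {"x": 0,"y": 0,"z": 0,"ax": 0,"ay": 0,"az": 0},
    {"x": 0,"y": 0,"z": 0,"ax": 0,"ay": 0,"az": 0},
    {"x": 0,"y": 0,"z": 0,"ax": 0,"ay": 0,"az": 0}
  ]
}}

```text
time_s: 20.9
tool_pos: [0.4971, -0.4327, 0.0331]
tool_rot: [179.9, -0.1, -5.3]
force: [0.0, -0.0, -0.4]
grip_width: 0.0333
grasp_force: 25.0
```

```bash
python3 st.py
```

```text
{'time_s': 20.9, 'tool_pos': [0.4971, -0.4327, 0.0331], 'tool_rot': [179.9068, -0.1194, -5.3289], 'force': [0.0222, -0.0413, -0.3599], 'wrist_torque': [0.0258, 0.033, -0.0004], 'grip_width': 0.0333, 'grasp_force': 24.972} -60.0
```

Emit:
{"fn": "jog_arm", "kwargs": {
  "motion": [
    {"x": 0,"y": 0,"z": 0.8,"ax": 0,"ay": 0,"az": 0},
    {"x": 0,"y": 0,"z": 0.8,"ax": 0,"ay": 0,"az": 0},
    {"x": 0,"y": 0,"z": 0.6,"ax": 0,"ay": 0,"az": 0},
    {"x": 0,"y": 0,"z": 0.4,"ax": 0,"ay": 0,"az": 0},
    {"x": 0,"y": 0,"z": 0.2,"ax": 0,"ay": 0,"az": 0}
  ]
}}

```text
time_s: 21.4
tool_pos: [0.4957, -0.4315, 0.0035]
tool_rot: [-179.9, 0.1, -5.3]
force: [-3.6, 3.6, 12.1]
grip_width: 0.0333
grasp_force: 31.5
```

Emit:
{"fn": "jog_arm", "kwargs": {
  "motion": [
    {"x": 0,"y": 0,"z": 0,"ax": 0,"ay": 0,"az": 0},
    {"x": 0,"y": 0,"z": 0,"ax": 0,"ay": 0,"az": 0},
    {"x": 0,"y": 0,"z": 0,"ax": 0,"ay": 0,"az": 0},
    {"x": 0,"y": 0,"z": 0,"ax": 0,"ay": 0,"az": 0},
    {"x": 0,"y": 0,"z": 0,"ax": 0,"ay": 0,"az": 0}
  ],
  "squeeze": 5
}}

```text
time_s: 21.9
tool_pos: [0.4964, -0.432, 0.0035]
tool_rot: [180.0, -0.0, -5.3]
force: [0.1, 0.5, -0.9]
grip_width: 0.0341
grasp_force: 5.2
```

```bash
python3 st.py
```

```text
{'time_s': 21.9, 'tool_pos': [0.4964, -0.432, 0.0035], 'tool_rot': [179.9943, -0.0132, -5.3247], 'force': [0.094, 0.4766, -0.9268], 'wrist_torque': [0.1145, -0.0054, -0.042], 'grip_width': 0.0341, 'grasp_force': 5.2485} -60.3
```

The fingertips are on the tray floor, so I'll release the last few millimetres and then lift.

Emit:
{"fn": "jog_arm", "kwargs": {
  "motion": [
    {"x": 0,"y": 0,"z": 0,"ax": 0,"ay": 0,"az": 0},
    {"x": 0,"y": 0,"z": 0,"ax": 0,"ay": 0,"az": 0},
    {"x": 0,"y": 0,"z": 0,"ax": 0,"ay": 0,"az": 0},
    {"x": 0,"y": 0,"z": 0,"ax": 0,"ay": 0,"az": 0},
    {"x": 0,"y": 0,"z": 0,"ax": 0,"ay": 0,"az": 0}
  ],
  "claw": 0.3
}}

```text
time_s: 22.4
tool_pos: [0.4963, -0.432, 0.0036]
tool_rot: [180.0, -0.0, -5.3]
force: [-0.8, 0.7, -0.1]
grip_width: 0.0561
grasp_force: 0.0
```

Emit:
{"fn": "jog_arm", "kwargs": {
  "motion": [
    {"x": 0,"y": 0,"z": -1,"ax": 0,"ay": 0,"az": 0},
    {"x": 0,"y": 0,"z": -3,"ax": 0,"ay": 0,"az": 0},
    {"x": 0,"y": 0,"z": -4,"ax": 0,"ay": 0,"az": 0},
    {"x": 0,"y": 0,"z": -4,"ax": 0,"ay": 0,"az": 0},
    {"x": 0,"y": 0,"z": -3,"ax": 0,"ay": 0,"az": 0}
  ]
}}

```text
time_s: 22.9
tool_pos: [0.4971, -0.4325, 0.1575]
tool_rot: [179.9, -0.2, -5.3]
force: [0.5, 0.0, -0.3]
grip_width: 0.0562
grasp_force: 0.0
```

Emit:
{"fn": "jog_arm", "kwargs": {
  "motion": [
    {"x": -1,"y": 0,"z": -1,"ax": 0,"ay": 0,"az": 0},
    {"x": 0,"y": 0,"z": 0,"ax": 0,"ay": 0,"az": 0},
    {"x": 0,"y": 0,"z": 0,"ax": 0,"ay": 0,"az": 0},
    {"x": 0,"y": 0,"z": 0,"ax": 0,"ay": 0,"az": 0},
    {"x": 0,"y": 0,"z": 0,"ax": 0,"ay": 0,"az": 0}
  ]
}}

```text
time_s: 23.4
tool_pos: [0.4857, -0.4303, 0.1616]
tool_rot: [-179.9, 0.1, -5.3]
force: [-0.1, -0.5, 0.2]
grip_width: 0.0564
grasp_force: 0.0
```

```bash
python3 - <<'E'
exec(open('st.py').read())
a,p=snap('wrist','pics/w5.png'); t,_=snap('top','pics/top3.png')
cv2.imwrite('pics/w5b.png',np.vstack([cv2.resize(a[40:290,100:400],(700,290*2),interpolation=3)]))
b=cv2.imread('pics/top.png')
print(cv2.phaseCorrelate(np.float32(b[165:225,175:240,1]),np.float32(t[165:225,175:240,1])))
E
```

```text
{'time_s': 23.4, 'tool_pos': [0.4857, -0.4303, 0.1616], 'tool_rot': [-179.8916, 0.1434, -5.3111], 'force': [-0.0966, -0.5231, 0.2191], 'wrist_torque': [0.0634, -0.0032, 0.0094], 'grip_width': 0.0564, 'grasp_force': 0.0} -58.5
((0.04892159742636437, 0.028403507593743882), 0.9925328585836622)
```

View pics/w5b.png

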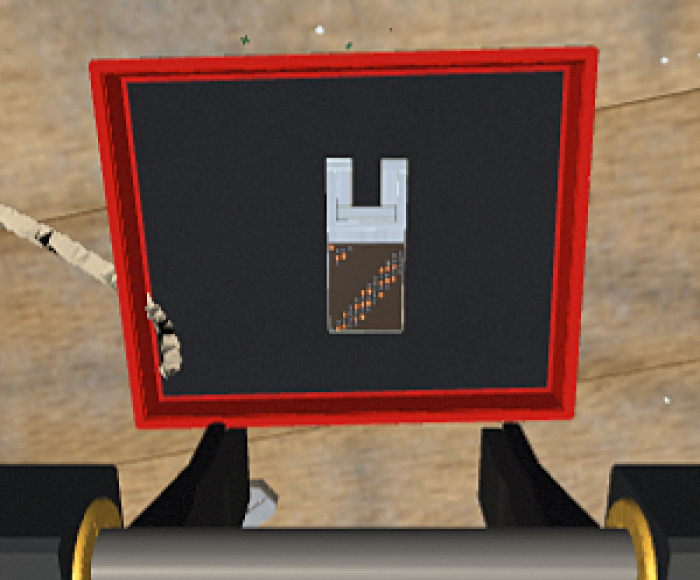

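The rasp lies flat, upper side up, near the tray centre at about (366,245). The multi-tool hasn't moved and the gripper is clear, so I'll hand in.

```bash
python3 -c "
from cell import env
print(env.sign_off())"
```

```text
the job is handed in; nothing more can be done
None
```

I handed the job in at about 23 s: the clamp knob gave in the +az direction and was backed off about 200°, the rasp drew out level, and it now lies flat, upper side up, in the red tray. The multi-tool had not moved in the before-and-after top views; I did not re-measure the other bench items, and the hand-in returned no verdict.

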